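# Float the hydraulic lever and collect the finished valve block

## Robot

A 6-joint arm with a two-finger parallel gripper is mounted at the origin on the work surface. World frame = base frame: x ahead of the robot, y to its left, z up, the work surface at z = 0. Lengths are in m, angles in rad, forces in N, time in s.
With the tool pointing down it reaches from about 0.4 to 0.825 m from the base axis. Payload 7 kg.
Tool frame: the origin (TCP) lies on the centre line of the jaws, within the pads' length; the fingertips stand 22 mm ahead of it and the grasp point (between the pads) lies 3 mm ahead of it (arm.tcp_to_tips is the distance from the TCP to the fingertips, in m); z points along the fingers, y is the line along which they close (so a half turn about z gives the same grasp; the last joint's range is limited). The gripper opens to 88 mm and grips with 3 to 60 N. Pads are 19 mm wide; open, the fingers measure 130 mm over their backs; the gripper's body (78 mm by 193 mm) begins 47 mm behind the grasp point.
Start: joints at [1.551, 0.359, 0.012, 0, -1.224, -0.288], TCP at [0.205, 0.643, 0.249] pointing down, gripper open.
Joint ranges: [-3.07, 3.07], [-1.43, 2.12], [-1.02, 1.25], [-3.03, 1.67], [-3.05, -0], [-3.03, 3.03]. Speed limits (rad/s): [2.39, 2.39, 3.01, 3.14, 3.14, 3.14].

## Interface

Orientations are given as [roll, pitch, yaw] about the fixed x, y, z axes, in that order (R = Rz(yaw) Ry(pitch) Rx(roll)).
In Python, from station import arm gives the robot as it stands.
- The arm moves only by the tool jog_arm, never from a script. Its argument "targets" is a list of rows, each an object of numbers: "dx", "dy", "dz": the shift along the tool's x, y, z in mm; "rx", "ry", "rz": the turn, a rotation vector about the tool's x, y, z in rad; "gripper": the closure, from 0 (fully open) to 1 (shut). In form: [{"dx": .., "dy": .., "dz": .., "rx": .., "ry": .., "rz": .., "gripper": ..}, ...]. A call has exactly 8 rows; each row is the pose to reach, as a shift and turn from the pose commanded when the call began, along the tool's axes at that moment; what a row does not reach only later rows make up. A row lasts 1/12 s, in which the tool goes at most 41.7 mm and 7.16 degrees, less where a joint would pass 70% of its speed; a pose out of reach is approached as far as the arm can. A call with a gripper value outside its range is refused whole. The fingers move at their own pace and stop on an object; "force" is the grip in N (left out, the last holds). Time passes only in rows, so rows that repeat a pose let the fingers close, or fill a call up. It gives the time, the measured TCP pose, the force, the opening and the grip force at its end, in the units of the state.
- arm.get_state(): the state, without advancing time (a new reading comes with each control period).
- arm.grab_frame(name): name is "side" or "top" or "wrist"; returns a dict with "frame" (420x560x3 uint8, red, green, blue), "z_map" (420x560 float32, m along the optical axis (not along the pixel's ray), 0 where there is no reading), "fx", "fy", "cx", "cy" (pixels), "distortion" ([k1, k2, p1, p2, k3] as OpenCV has them; the pictures are not rectified), "view" (4x4, takes a point from world to camera coordinates). Camera axes: x right, y down, z forward; pixel columns grow to the right and rows downward; lengths in m; the calibration is good to about 2 mm. A picture is of the moment at which its call begins.
- arm.job_done(): hands the job in; it is judged then, once.
The state is a dict: "t": time; "q": joint angles; "qd": joint speeds; "joint_efforts": joint torques, N m; "eef_pos": TCP position; "ee_rot": TCP orientation; "force": force on the tool from outside, world axes, zero at the start; "moment": the same for the moment, N m; "width": finger opening in m; "gripper_force": force on a finger pad.
Only numpy, scipy, OpenCV 4.12 (cv2) and the standard library are available. Lean on these libraries where they do the work, as an engineer would, in place of code of your own. Each camera call takes 0.05 s, during which the arm holds its last target. There are 200 camera calls.

## Task

Push the red-knobbed hydraulic lever past its stiff detent until it drops into the float notch and stays there when you let go; this draws the shutter off the catch tray. Take the finished aluminium block out by its two ends, set it down gently on the black rubber pad and let go, then take it again across its narrow way and lower it gently, port up, flat onto the floor of the empty pocket of the blue tote. Leave the lever in float and everything else where it is.

Things in the scene. Friction and masses are not known exactly. Their poses are not given: they have to be found in the camera images.
- float_lever (a joint): Lever angle in rad: 0 = neutral (leaning 0.38 to the valve's -x), 0.76 = float (leaning 0.38 to its +x, at a stop); turns about the valve's y through lever_hinge. Starts between 0 and 0.25. Drags with up to 5 N at the knob; from about 0.40 the detent resists with 8 to 14 N up to 0.62, then snaps it to float and holds it. Let go at 0.40 to 0.62, it is pushed back. It draws the tray's shutter.
- lever_knob (a point): Centre of the red drum knob on the lever: 34 mm across, 30 mm wide between its two flat ends along the valve's y, on a steel rod 12 mm thick; 150 mm from the hinge axis, 199 to 210 mm above the table. It can be pinched from above or pushed.
- lever_hinge (a point): Point on the lever's hinge axis (along the valve's y), in the middle plane of the lever, 60 mm above the table, fixed to the valve.
- valve: Green hydraulic valve fixed to the table, 130 x 85 mm, 83 mm high (128 mm at its detent post on the +y side) without the lever. Origin at the centre of its underside; the lever swings in its x-z plane, from -x (white mark, neutral) to +x (yellow mark, float).
- tray: Yellow catch tray, fixed; origin under the middle of its channel. Channel along its x: inside 148 (x) by 50 mm (y), floor 10 mm above the table, walls to 55. A shutter plate 164 x 72 x 5 mm, top at 67, covers it on rails (to 70 mm, x = +-82 to 94); the lever on its way to float draws it 80 mm to the tray's -y. Green cylinder, 81 mm high, at 130 to 235 mm to -y. 
- block: The finished aluminium valve block: 62 mm long (x), 42 mm wide (y), 45 mm high, 0.2 to 0.45 kg, with a round black port on top. Origin at the centre of its underside. It starts in the tray's channel with its length along the channel, with finger room only at its two ends (4 mm beside it).
- pad: Black rubber set-down pad fixed to the table, 140 x 140 mm, 6 mm thick. Origin at the centre of its underside.
- tote: Blue tote, fixed: 174 (x) x 124 (y) x 66 mm high, walls and floor 6 mm, origin at the centre of its underside. A wall at x = 0 makes two pockets, each inside 78 (x) by 112 (y), 60 mm deep: the one to -x holds a finished block, the one to +x is empty. A block goes in with its length along the tote's x, finger room only at its long sides (y).
- empty_pocket (a point): Centre of the floor of the tote's empty pocket, 6 mm above the table, axes as the tote's.
- packed_block: A finished block like the other, already in the tote's pocket to -x. Leave it.
- housing: Turned steel flanged housing, 90 mm across, 68 mm high, standing; bystander.
- race: Steel ring, 66 mm across, 20 mm high; bystander.
- race2: Dark steel ring, 52 mm across, 15 mm high; bystander.
- wrench: Steel wrench lying on the table; bystander.
- oiler: Yellow oil bottle with red cap, 52 mm across, 120 mm high; bystander.
- bolt_cup: Dark steel cup, 64 mm across, 55 mm high; bystander.
- screwdriver: Screwdriver lying on the table; bystander.
Mind the look-alikes: they are no part of the job. There is more than one size of the pad; the one meant has the size given above.

How it is judged:
On the way, in this order (a step that is already met when the one before it is completed fails the run):
1. the lever has been let go and stays in the float notch (value of joint float_lever above 0.71 rad and contact force between the fingers and valve below 0.1 N), for 0.3 s.
2. the block stands on the pad, let go and at rest (horizontal distance between block and pad below 0.065 m and height (world z) of block below 0.012 m and angle between block's own z axis and vertical below 0.1 rad and contact force between block and the fingers below 0.1 N and linear speed of block below 0.03 m/s), for 0.3 s.
At the end, for the whole second after the job is handed in: The lever is in the float notch (above 0.71 rad); the block lies released, at rest, port up and level (within 0.1 rad), on the floor of the tote's empty pocket (within 5 mm in height), lengthways along the tote's x (within 0.2 rad) (value of joint float_lever above 0.71 rad and horizontal distance between block and empty_pocket below 0.045 m and x of block in the frame of empty_pocket between -0.012 and 0.012 m and z of block in the frame of empty_pocket below 0.005 m and angle between block's own z axis and vertical below 0.1 rad and angle between the x axis of block and the x axis of tote, either way round below 0.2 rad and contact force between block and the fingers below 0.1 N and linear speed of block below 0.03 m/s); the robot touches nothing.
It fails at once if a bystander, or the block already packed, is moved by more than 30 mm (distance of any of packed_block, housing, race, race2, wrench, oiler, bolt_cup, screwdriver from where it was at the start of the episode above 0.03 m).
It fails at once if the block is rammed on the pad or the tote (over 100 N) (contact force between block and pad above 100 N or contact force between block and tote above 100 N).
It fails at once if the block is dropped from over about 8 mm (it moves faster than 0.4 m/s while the fingers do not hold it) (contact force between block and the fingers below 0.1 N and linear speed of block above 0.4 m/s).
It fails at once if the block is tipped over (more than 0.8 rad) (angle between block's own z axis and vertical above 0.8 rad).
It also fails if it takes over 72 s, if anything falls off the work surface, if the arm or the gripper's body presses on something with over 40 N, if the wrist force passes 120 N, or if a joint passes its speed limit or range.

## Working session

There is one attempt and no reset: what is moved stays moved. The work goes in short steps, Python scripts to look and compute and a tool call to move; the robot and the scene stay as the last step left them, time stands still between calls to the robot, and variables do not carry over. Pictures are saved under pics/ and viewed, at most 10 in all, crops included, and the job is handed in when it is done.

Besides the shell and the picture viewer there is one more tool, called as name([rows], argument=value, ...), one row to a line, values as JSON. jog_arm: Moves the arm, as the interface text tells. Its arguments: {"type":"object","properties":{"targets":{"type":"array","items":{"type":"object","properties":{"dx":{"type":"number"},"dy":{"type":"number"},"dz":{"type":"number"},"rx":{"type":"number"},"ry":{"type":"number"},"rz":{"type":"number"},"gripper":{"type":"number"}}}},"force":{"type":"number"}},"required":["targets"]}

```bash
ls; mkdir -p pics
cat > h.py <<'E'
import numpy as np,cv2,pickle
from station import arm
def snap(n,tag):
    f=arm.grab_frame(n); pickle.dump(f,open(f'pics/{tag}.pkl','wb'))
    cv2.imwrite(f'pics/{tag}.png',cv2.resize(f['frame'][:,:,::-1],(784,588),interpolation=cv2.INTER_CUBIC)); return f
def load(tag): return pickle.load(open(f'pics/{tag}.pkl','rb'))
def cloud(f):
    h,w=f['z_map'].shape; u,v=np.meshgrid(np.arange(w),np.arange(h))
    K=np.array([[f['fx'],0,f['cx']],[0,f['fy'],f['cy']],[0,0,1.]])
    p=cv2.undistortPoints(np.stack([u,v],-1).reshape(-1,1,2).astype(float),K,np.array(f['distortion'],float)).reshape(h,w,2)
    z=f['z_map'][...,None]; P=np.concatenate([p*z,z],-1); V=np.linalg.inv(np.array(f['view']))
    W=P@V[:3,:3].T+V[:3,3]; W[f['z_map']==0]=np.nan; return W
E
python3 - <<'E'
from h import *
for n in('top','side'):
    snap(n,n+'0')
s=arm.get_state();print(s['eef_pos'],s['ee_rot'],s['force'],s['t'],s['width'],arm.tcp_to_tips)
E
```

```text
pics
[0.20439901 0.64285155 0.24769819] [ 3.14003225e+00 -1.53734054e-04 -3.07900621e-01] [ 0.11452114 -0.01307065  0.52243207] 0.1 0.08732201059524551 0.022
```

View pics/top0.png

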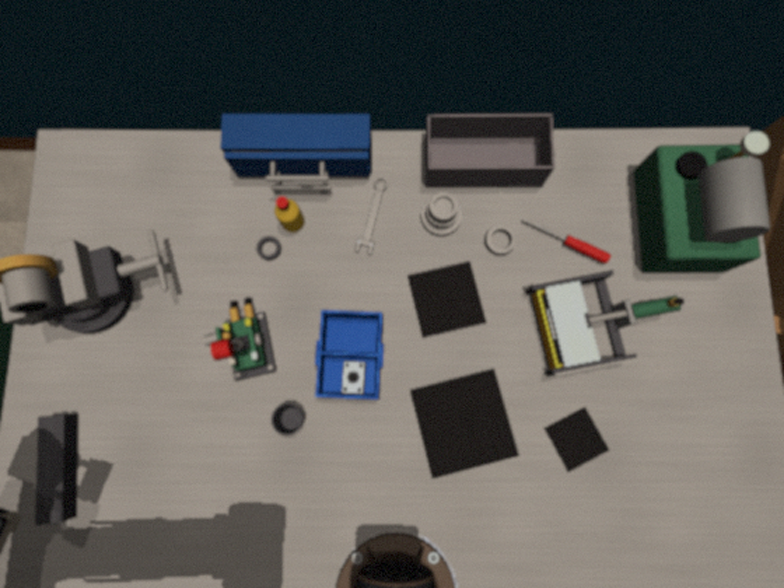

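View pics/side0.png

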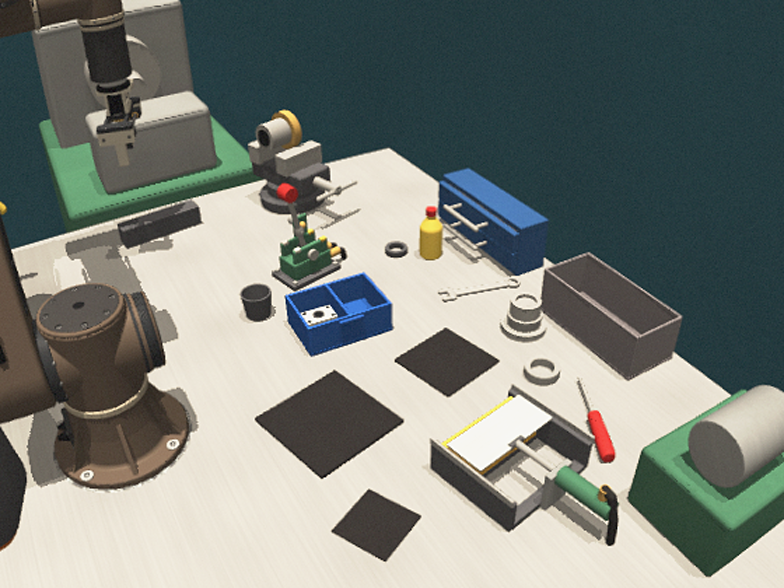

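The top view shows three black pads: (447,299), (464,422) and (577,438). The one meant is 140 mm square, so I'll measure all three. The valve with its red knob is at about (245,345), the tote at (350,355) with the empty pocket up and the packed block at (353,377), and the tray at (575,325) with its cylinder to the right.

```bash
cat > m.py <<'E'
from h import *
f=load('top0');W=cloud(f);im=f['frame'].astype(int);hsv=cv2.cvtColor(f['frame'],cv2.COLOR_RGB2HSV).astype(int)
s=560/784
def rect(name,mask,box,zmin=-1,zmax=1):
    u0,v0,u1,v1=[int(a*s) for a in box]
    m=np.zeros(mask.shape,bool);m[v0:v1,u0:u1]=True
    m&=mask&(W[...,2]>zmin)&(W[...,2]<zmax)
    n,l,st,_=cv2.connectedComponentsWithStats(m.astype(np.uint8));k=1+st[1:,4].argmax();m=l==k
    P=W[m];c,sz,a=cv2.minAreaRect((P[:,:2]*1000).astype(np.float32))
    print(name,m.sum(),'c',np.round(c,1),'size',np.round(sz,1),'ang',round(a,1),'z med',np.round(np.median(P[:,2])*1000,1),'zmax',np.round(P[:,2].max()*1000,1),'mean',np.round(P.mean(0)*1000,1))
dark=im.max(-1)<75
rect('padA',dark,(395,250,500,350),-.01,.02)
rect('padB',dark,(395,360,530,490),-.01,.02)
rect('padC',dark,(535,400,620,480),-.01,.02)
blue=(hsv[...,0]>95)&(hsv[...,0]<130)&(hsv[...,1]>100)
rect('tote rim',blue,(300,295,400,415),.045,.09)
red=((hsv[...,0]<8)|(hsv[...,0]>172))&(hsv[...,1]>130)
rect('knob',red,(195,320,245,370),.1,.3)
rect('valvebase',np.ones_like(red),(190,285,285,390),.008,.05)
white=(im.min(-1)>150)
rect('shutter',white,(540,270,612,375),.05,.08)
yel=(hsv[...,0]>15)&(hsv[...,0]<35)&(hsv[...,1]>120)
rect('trayyel',yel,(520,270,580,380),.03,.09)
rect('packed',im.min(-1)>120,(335,355,372,397),.03,.08)
a=f['frame']
c1=cv2.resize(a[195:285,135:285],(600,360),interpolation=cv2.INTER_CUBIC)
cv2.imwrite('pics/c1.png',c1[:,:,::-1])
c2=cv2.resize(a[180:345,285:495],(763,600),interpolation=cv2.INTER_CUBIC)
cv2.imwrite('pics/c2.png',c2[:,:,::-1])
E
python3 m.py
```

```text
padA 2002 c [ 585.9 -109.6] size [136.  136.5] ang 13.2 z med 6.6 zmax 13.5 mean [ 585.  -109.6    6.7]
padB 3946 c [ 327.7 -139.1] size [178.4 178. ] ang 13.8 z med 8.5 zmax 17.1 mean [ 326.2 -138.7    8.5]
padC 1107 c [ 294.1 -367.9] size [94.1 93.8] ang 26.2 z med 4.7 zmax 11.6 mean [ 294.  -367.6    4.8]
tote rim 664 c [462.9  91.7] size [132.7 172.4] ang 87.1 z med 65.8 zmax 71.1 mean [467.8  94.4  64.2]
knob 183 c [468.8 300.3] size [56.7 33. ] ang 26.1 z med 221.7 zmax 228.4 mean [458.  293.6 219.9]
valvebase 679 c [502.6 307.2] size [163.3  88.1] ang 12.3 z med 15.5 zmax 49.9 mean [495.2 291.7  22.1]
shutter 1397 c [ 522.8 -355. ] size [162.6  73.6] ang 12.6 z med 67.6 zmax 73.1 mean [ 521.  -354.4   67.6]
trayyel 291 c [ 515.5 -312.4] size [161.7  19.8] ang 10.2 z med 51.2 zmax 59.9 mean [ 515.7 -306.7   48.2]
packed 273 c [417.1  85.1] size [41.6 58.5] ang 89.7 z med 51.8 zmax 55.7 mean [416.8  84.2  51.8]
```

View pics/c1.png

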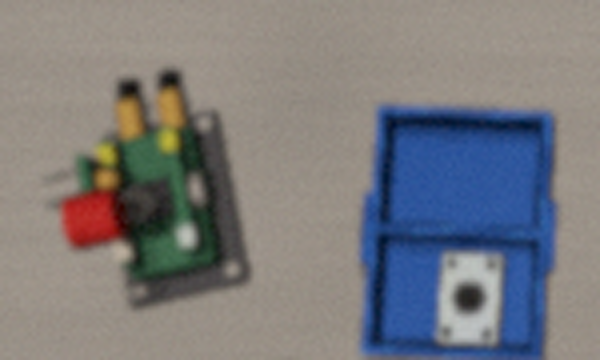

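View pics/c2.png

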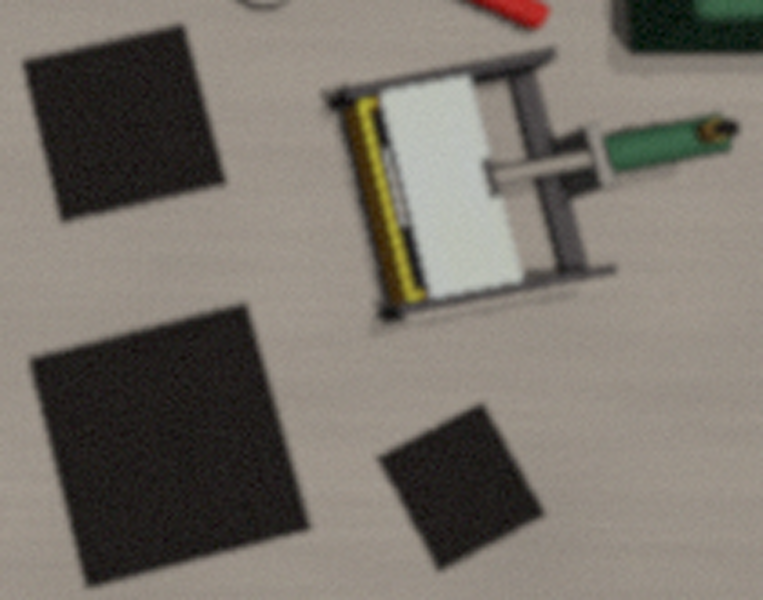

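Pad A, at (447,299) in the top view or (125,125) in the crop, measures about 136–140 mm and is at world (586,-110). B (178 mm) and C (94 mm) are look-alikes. The crop confirms A, and also shows the valve with its yellow mark away from the robot, so +x points up the picture with yaw ≈ +13°. The tray yaw is ≈ +12° and the tote yaw ≈ -3°.

I'll move to a point near the knob, on its -x side.

```bash
cat >> h.py <<'E'
from scipy.spatial.transform import Rotation as Ro
def go(x,y,z,yaw,base=None):
    "tool-frame shift (mm) and rz to vertical pose (mm, rad)"
    s=arm.get_state() if base is None else base
    R=Ro.from_euler('xyz',s['ee_rot']); G=Ro.from_euler('xyz',[np.pi,0,yaw])
    d=R.inv().apply(np.array([x,y,z])-np.array(s['eef_pos'])*1000)
    print('->',[x,y,z],'shift',np.round(d,1),'rot',np.round((R.inv()*G).as_rotvec(),3))
E
python3 -c "
from h import *
go(390,280,290,0.23)"
```

```text
-> [390, 280, 290] shift [286.8 289.6 -41.8] rot [ 0.002  0.    -0.538]
```

jog_arm([
  {"dx": 143,"dy": 146,"dz": -40,"rz": -0.27},
  {"dx": 143,"dy": 146,"dz": -40,"rz": -0.27},
  {"dx": 143,"dy": 146,"dz": -40,"rz": -0.27},
  {"dx": 143,"dy": 146,"dz": -40,"rz": -0.27},
  {"dx": 285,"dy": 290,"dz": -42,"rz": -0.54},
  {"dx": 285,"dy": 290,"dz": -42,"rz": -0.54},
  {"dx": 285,"dy": 290,"dz": -42,"rz": -0.54},
  {"dx": 285,"dy": 290,"dz": -42,"rz": -0.54},
])

```text
invalid input at $.targets[0]: expected keys dx, dy, dz, rx, ry, rz, gripper
```

jog_arm([
  {"dx": 285,"dy": 290,"dz": -42,"rx": 0,"ry": 0,"rz": -0.54,"gripper": 1},
  {"dx": 285,"dy": 290,"dz": -42,"rx": 0,"ry": 0,"rz": -0.54,"gripper": 1},
  {"dx": 285,"dy": 290,"dz": -42,"rx": 0,"ry": 0,"rz": -0.54,"gripper": 1},
  {"dx": 285,"dy": 290,"dz": -42,"rx": 0,"ry": 0,"rz": -0.54,"gripper": 1},
  {"dx": 285,"dy": 290,"dz": -42,"rx": 0,"ry": 0,"rz": -0.54,"gripper": 1},
  {"dx": 285,"dy": 290,"dz": -42,"rx": 0,"ry": 0,"rz": -0.54,"gripper": 1},
  {"dx": 285,"dy": 290,"dz": -42,"rx": 0,"ry": 0,"rz": -0.54,"gripper": 1},
  {"dx": 285,"dy": 290,"dz": -42,"rx": 0,"ry": 0,"rz": -0.54,"gripper": 1},
], force=30)

```text
t: 0.77
eef_pos: [0.3546, 0.3454, 0.2829]
ee_rot: [-3.142, 0.0, 0.233]
force: [1.6, -0.1, 0.7]
width: 0.0399
gripper_force: 0.0
```

jog_arm([
  {"dx": 20,"dy": 72,"dz": -7,"rx": 0,"ry": 0,"rz": 0,"gripper": 1},
  {"dx": 20,"dy": 72,"dz": -7,"rx": 0,"ry": 0,"rz": 0,"gripper": 1},
  {"dx": 20,"dy": 72,"dz": -7,"rx": 0,"ry": 0,"rz": 0,"gripper": 1},
  {"dx": 20,"dy": 72,"dz": -7,"rx": 0,"ry": 0,"rz": 0,"gripper": 1},
  {"dx": 20,"dy": 72,"dz": -7,"rx": 0,"ry": 0,"rz": 0,"gripper": 1},
  {"dx": 20,"dy": 72,"dz": -7,"rx": 0,"ry": 0,"rz": 0,"gripper": 1},
  {"dx": 20,"dy": 72,"dz": -7,"rx": 0,"ry": 0,"rz": 0,"gripper": 1},
  {"dx": 20,"dy": 72,"dz": -7,"rx": 0,"ry": 0,"rz": 0,"gripper": 1},
])

```text
t: 1.43
eef_pos: [0.3899, 0.2828, 0.2895]
ee_rot: [3.141, 0.001, 0.234]
force: [0.2, 1.3, 0.3]
width: 0.0003
gripper_force: 0.0
```

Run:
```python
from h import *
f=snap('wrist','w1'); W=cloud(f); np.set_printoptions(suppress=True)
s=arm.get_state();print(s['eef_pos'],s['ee_rot'],s['width'],np.linalg.inv(np.array(f['view']))[:3,3])
hsv=cv2.cvtColor(f['frame'],cv2.COLOR_RGB2HSV).astype(int)
red=((hsv[...,0]<8)|(hsv[...,0]>172))&(hsv[...,1]>130)&(W[...,2]>.15)&(W[...,2]<.24)
P=W[red]*1000
R=np.array([[np.cos(.233),np.sin(.233)],[-np.sin(.233),np.cos(.233)]])
print(red.sum()); Q=P[:,:2]@R.T
for nm,a in(('alongx',Q[:,0]),('alongy',Q[:,1]),('z',P[:,2])): print(nm,np.percentile(a,[1,10,50,90,99]).round(1))
t=np.array(s['eef_pos'][:2])*1000; print('tcp',R@t)
```

```text
[0.38997884 0.28273937 0.28952982] [3.14118331 0.00042664 0.23368678] 0.00036771969215667824 [0.46561107 0.30139403 0.42478144]
1909
alongx [499.3 502.7 515.6 527.4 530.2]
alongy [168.4 171.1 182.1 193.7 196.4]
z [212.  215.9 221.3 223.2 224.1]
tcp [444.72467171 185.05407328]
```

View pics/w1.png

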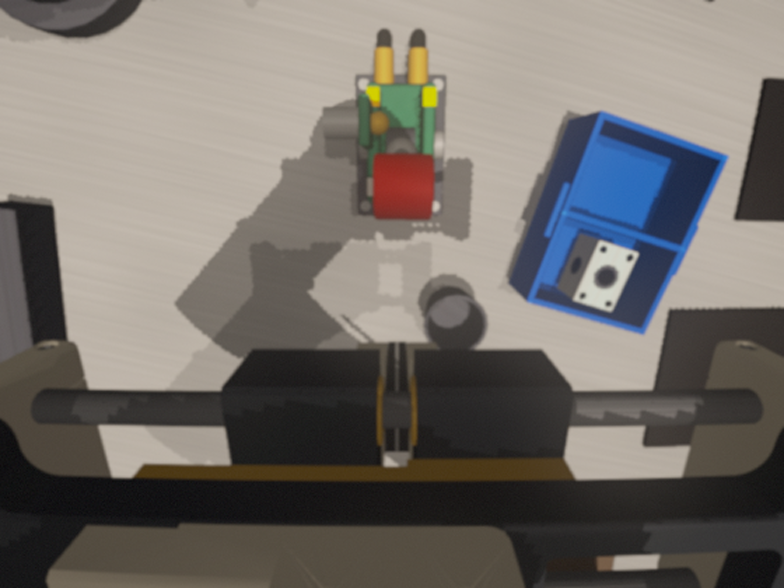

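The wrist view shows the valve aligned with the tool. The red knob is at (403,187), with its centre line about 3 mm to the right of the fingers. Next I lower the closed fingers behind the knob and push.

jog_arm([
  {"dx": 0,"dy": 3,"dz": 40,"rx": 0,"ry": 0,"rz": 0,"gripper": 1},
  {"dx": 0,"dy": 3,"dz": 84,"rx": 0,"ry": 0,"rz": 0,"gripper": 1},
  {"dx": 10,"dy": 3,"dz": 84,"rx": 0,"ry": 0,"rz": 0,"gripper": 1},
  {"dx": 20,"dy": 3,"dz": 84,"rx": 0,"ry": 0,"rz": 0,"gripper": 1},
  {"dx": 30,"dy": 3,"dz": 84,"rx": 0,"ry": 0,"rz": 0,"gripper": 1},
  {"dx": 38,"dy": 3,"dz": 84,"rx": 0,"ry": 0,"rz": 0,"gripper": 1},
  {"dx": 46,"dy": 3,"dz": 84,"rx": 0,"ry": 0,"rz": 0,"gripper": 1},
  {"dx": 54,"dy": 3,"dz": 84,"rx": 0,"ry": 0,"rz": 0,"gripper": 1},
])

```text
t: 2.15
eef_pos: [0.445, 0.2922, 0.2073]
ee_rot: [-3.14, -0.001, 0.232]
force: [-2.7, 0.2, 3.0]
width: 0.0003
gripper_force: 1.2
```

jog_arm([
  {"dx": 7,"dy": 0,"dz": 0,"rx": 0,"ry": 0,"rz": 0,"gripper": 1},
  {"dx": 14,"dy": 0,"dz": 0,"rx": 0,"ry": 0,"rz": 0,"gripper": 1},
  {"dx": 21,"dy": 0,"dz": 0,"rx": 0,"ry": 0,"rz": 0,"gripper": 1},
  {"dx": 27,"dy": 0,"dz": 0,"rx": 0,"ry": 0,"rz": 0,"gripper": 1},
  {"dx": 33,"dy": 0,"dz": 0,"rx": 0,"ry": 0,"rz": 0,"gripper": 1},
  {"dx": 39,"dy": 0,"dz": 0,"rx": 0,"ry": 0,"rz": 0,"gripper": 1},
  {"dx": 44,"dy": 0,"dz": 0,"rx": 0,"ry": 0,"rz": 0,"gripper": 1},
  {"dx": 48,"dy": 0,"dz": 0,"rx": 0,"ry": 0,"rz": 0,"gripper": 1},
])

```text
t: 2.82
eef_pos: [0.4912, 0.3029, 0.2059]
ee_rot: [-3.141, -0.001, 0.232]
force: [0.4, 0.1, 0.4]
width: 0.0007
gripper_force: 0.0
```

```bash
cat > k.py <<'E'
from h import *
import sys
f=snap('wrist',sys.argv[1]); W=cloud(f)
s=arm.get_state();print(s['eef_pos'],s['force'])
hsv=cv2.cvtColor(f['frame'],cv2.COLOR_RGB2HSV).astype(int)
red=((hsv[...,0]<8)|(hsv[...,0]>172))&(hsv[...,1]>130)&(W[...,2]>.15)&(W[...,2]<.24)
P=W[red]*1000;R=np.array([[np.cos(.233),np.sin(.233)],[-np.sin(.233),np.cos(.233)]]);Q=P[:,:2]@R.T
for nm,a in(('alongx',Q[:,0]),('alongy',Q[:,1]),('z',P[:,2])): print(nm,np.percentile(a,[1,10,50,90,99]).round(1))
print('tcp',R@np.array(s['eef_pos'][:2])*1000)
E
python3 k.py w2
```

```text
[0.49173357 0.30308289 0.20580258] [1.76646105 0.88088338 1.23854021]
alongx [563.6 571.7 582.9 591.6 592.7]
alongy [168.  170.8 182.1 193.3 196.2]
z [204.  211.6 220.3 222.5 223.3]
tcp [548.42706975 181.35296247]
```

jog_arm([
  {"dx": 4,"dy": 0,"dz": 0,"rx": 0,"ry": 0,"rz": 0,"gripper": 1},
  {"dx": 8,"dy": 0,"dz": 0,"rx": 0,"ry": 0,"rz": 0,"gripper": 1},
  {"dx": 12,"dy": 0,"dz": 0,"rx": 0,"ry": 0,"rz": 0,"gripper": 1},
  {"dx": 16,"dy": 0,"dz": 0,"rx": 0,"ry": 0,"rz": 0,"gripper": 1},
  {"dx": 19,"dy": 0,"dz": 0,"rx": 0,"ry": 0,"rz": 0,"gripper": 1},
  {"dx": 21,"dy": 0,"dz": 0,"rx": 0,"ry": 0,"rz": 0,"gripper": 1},
  {"dx": 22,"dy": 0,"dz": 0,"rx": 0,"ry": 0,"rz": 0,"gripper": 1},
  {"dx": 22,"dy": 0,"dz": 0,"rx": 0,"ry": 0,"rz": 0,"gripper": 1},
])

```text
t: 3.53
eef_pos: [0.5122, 0.3077, 0.206]
ee_rot: [-3.141, -0.001, 0.232]
force: [0.0, 0.1, -0.1]
width: 0.0006
gripper_force: 0.0
```

```bash
python3 k.py w3
```

```text
[0.51193068 0.30768185 0.20594705] [-0.75287558 -0.54132747  0.08740834]
alongx [584.9 591.  602.9 612.1 613.4]
alongy [168.  170.7 182.  193.4 196.3]
z [196.8 205.4 214.3 216.2 217.2]
tcp [569.14029418 181.16418807]
```

The lever has moved to float: the knob is at +55 mm and its top has dropped to 216 mm, with zero force on the tool. I back off and go above the tray.

jog_arm([
  {"dx": -30,"dy": 0,"dz": 0,"rx": 0,"ry": 0,"rz": 0,"gripper": 1},
  {"dx": -40,"dy": 0,"dz": -40,"rx": 0,"ry": 0,"rz": 0,"gripper": 1},
  {"dx": -40,"dy": 10,"dz": -80,"rx": 0,"ry": 0,"rz": 0.1,"gripper": 0.8},
  {"dx": -50,"dy": 45,"dz": -84,"rx": 0,"ry": 0,"rz": 0.2,"gripper": 0.5},
  {"dx": -60,"dy": 85,"dz": -84,"rx": 0,"ry": 0,"rz": 0.32,"gripper": 0},
  {"dx": -70,"dy": 125,"dz": -84,"rx": 0,"ry": 0,"rz": 0.44,"gripper": 0},
  {"dx": -80,"dy": 165,"dz": -84,"rx": 0,"ry": 0,"rz": 0.56,"gripper": 0},
  {"dx": -90,"dy": 205,"dz": -84,"rx": 0,"ry": 0,"rz": 0.68,"gripper": 0},
])

```text
t: 4.25
eef_pos: [0.4707, 0.0858, 0.2904]
ee_rot: [-3.14, -0.001, -0.453]
force: [2.1, -0.8, 0.3]
width: 0.0348
gripper_force: 0.0
```

```bash
python3 -c "
from h import *
print(arm.get_state()['q'])
go(507,-277,290,-1.354)"
```

```text
[ 5.92747489e-01  9.02567666e-04 -3.37749242e-01  9.34822813e-05
 -1.23074741e+00  5.25283190e-01]
-> [507, -277, 290] shift [1.913e+02 3.103e+02 1.000e-01] rot [-0.001 -0.     0.901]
```

jog_arm([
  {"dx": 21,"dy": 34,"dz": 0,"rx": 0,"ry": 0,"rz": 0.11,"gripper": 0},
  {"dx": 43,"dy": 69,"dz": 0,"rx": 0,"ry": 0,"rz": 0.22,"gripper": 0},
  {"dx": 64,"dy": 104,"dz": 0,"rx": 0,"ry": 0,"rz": 0.33,"gripper": 0},
  {"dx": 85,"dy": 138,"dz": 0,"rx": 0,"ry": 0,"rz": 0.45,"gripper": 0},
  {"dx": 106,"dy": 173,"dz": 0,"rx": 0,"ry": 0,"rz": 0.57,"gripper": 0},
  {"dx": 128,"dy": 207,"dz": 0,"rx": 0,"ry": 0,"rz": 0.69,"gripper": 0},
  {"dx": 149,"dy": 241,"dz": 0,"rx": 0,"ry": 0,"rz": 0.81,"gripper": 0},
  {"dx": 170,"dy": 276,"dz": 0,"rx": 0,"ry": 0,"rz": 0.9,"gripper": 0},
])

```text
t: 4.92
eef_pos: [0.5048, -0.237, 0.2903]
ee_rot: [-3.141, -0.0, -1.354]
force: [1.0, 0.7, 0.1]
width: 0.086
gripper_force: 0.0
```

jog_arm([
  {"dx": 0,"dy": 25,"dz": 0,"rx": 0,"ry": 0,"rz": 0,"gripper": 0},
  {"dx": -4,"dy": 35,"dz": 0,"rx": 0,"ry": 0,"rz": 0,"gripper": 0},
  {"dx": -4,"dy": 35,"dz": 0,"rx": 0,"ry": 0,"rz": 0,"gripper": 0},
  {"dx": -4,"dy": 35,"dz": 0,"rx": 0,"ry": 0,"rz": 0,"gripper": 0},
  {"dx": -4,"dy": 35,"dz": 0,"rx": 0,"ry": 0,"rz": 0,"gripper": 0},
  {"dx": -4,"dy": 35,"dz": 0,"rx": 0,"ry": 0,"rz": 0,"gripper": 0},
  {"dx": -4,"dy": 35,"dz": 0,"rx": 0,"ry": 0,"rz": 0,"gripper": 0},
  {"dx": -4,"dy": 35,"dz": 0,"rx": 0,"ry": 0,"rz": 0,"gripper": 0},
])

```text
t: 5.58
eef_pos: [0.4705, -0.2383, 0.2898]
ee_rot: [-3.141, -0.0, -1.347]
force: [0.2, 0.8, -0.1]
width: 0.0876
gripper_force: 0.0
```

Run:
```python
from h import *
f=snap('wrist','w4'); W=cloud(f)
s=arm.get_state();print(s['eef_pos'],s['ee_rot'],s['width'],s['t'],s['q'])
```

```text
[ 0.47043854 -0.23841167  0.28979287] [-3.14158914e+00 -2.38142258e-05 -1.34693486e+00] 0.08814052695212934 5.6333 [-9.68417984e-02  8.88404134e-02 -2.45657901e-01  2.27540084e-05
 -1.23628717e+00  3.20695795e-01]
```

View pics/w4.png

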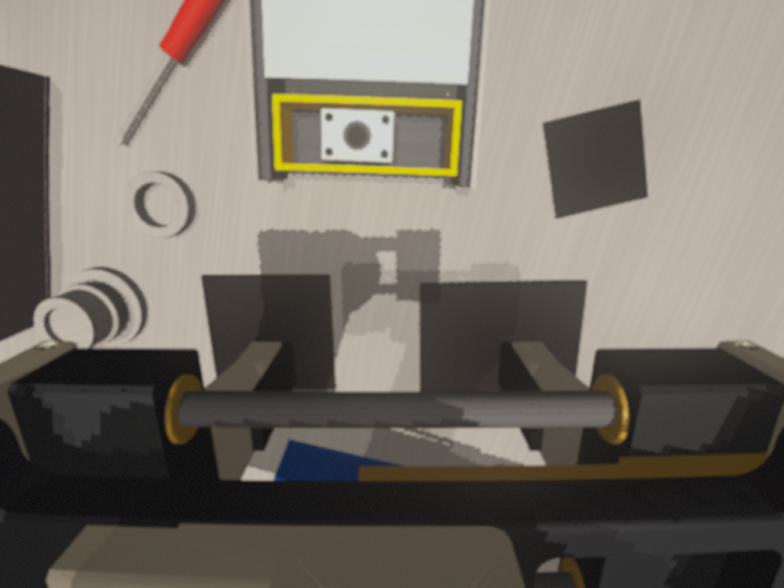

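The shutter is drawn off the tray. The block sits in the channel at (357,135), with its port up and finger room at both ends. Now I measure it.

```bash
cat > b.py <<'E'
from h import *
import sys
def rects(tag,box,zmin,zmax,mode):
    f=load(tag);W=cloud(f);hsv=cv2.cvtColor(f['frame'],cv2.COLOR_RGB2HSV).astype(int);s=560/784
    m={'any':hsv[...,0]>=0,'yel':(hsv[...,0]>15)&(hsv[...,0]<35)&(hsv[...,1]>120),'blue':(hsv[...,0]>95)&(hsv[...,0]<130)&(hsv[...,1]>100),'grey':hsv[...,1]<60}[mode]
    u0,v0,u1,v1=[int(a*s) for a in box];b=np.zeros(m.shape,bool);b[v0:v1,u0:u1]=True
    b&=m&(W[...,2]>zmin)&(W[...,2]<zmax)
    n,l,st,_=cv2.connectedComponentsWithStats(b.astype(np.uint8));b=l==1+st[1:,4].argmax()
    P=W[b]*1000;c,sz,a=cv2.minAreaRect(P[:,:2].astype(np.float32))
    print(mode,b.sum(),'c',np.round(c,1),'size',np.round(sz,1),'ang',round(a,1),'z',np.round(np.median(P[:,2]),1))
E
python3 - <<'E'
from b import *
rects('w4',(305,95,410,175),.045,.062,'grey')
rects('w4',(255,80,480,190),.049,.062,'yel')
go(507,-341,290,-1.354)
E
```

```text
grey 1894 c [ 527.  -335.7] size [62.6 41.7] ang 10.0 z 54.3
yel 1985 c [ 520.7 -337.4] size [162.4  62.2] ang 10.6 z 54.1
-> [507, -341, 290] shift [108.1 -12.9  -0.2] rot [-0.    -0.     0.007]
```

Run:
```python
from h import *
go(527,-335.7,130,-1.391)
```

```text
-> [527, -335.7, 130] shift [107.4 -33.6 159.8] rot [-0.    -0.     0.044]
```

jog_arm([
  {"dx": 36,"dy": -11,"dz": 10,"rx": 0,"ry": 0,"rz": 0.044,"gripper": 0.14},
  {"dx": 72,"dy": -22,"dz": 20,"rx": 0,"ry": 0,"rz": 0.044,"gripper": 0.14},
  {"dx": 107,"dy": -33,"dz": 45,"rx": 0,"ry": 0,"rz": 0.044,"gripper": 0.14},
  {"dx": 107,"dy": -33.5,"dz": 85,"rx": 0,"ry": 0,"rz": 0.044,"gripper": 0.14},
  {"dx": 107.5,"dy": -33.5,"dz": 125,"rx": 0,"ry": 0,"rz": 0.044,"gripper": 0.14},
  {"dx": 107.5,"dy": -33.5,"dz": 160,"rx": 0,"ry": 0,"rz": 0.044,"gripper": 0.14},
  {"dx": 107.5,"dy": -33.5,"dz": 160,"rx": 0,"ry": 0,"rz": 0.044,"gripper": 0.14},
  {"dx": 107.5,"dy": -33.5,"dz": 160,"rx": 0,"ry": 0,"rz": 0.044,"gripper": 0.14},
])

```text
t: 6.3
eef_pos: [0.5257, -0.3361, 0.1285]
ee_rot: [3.137, 0.002, -1.391]
force: [0.5, -1.0, 1.8]
width: 0.0754
gripper_force: 0.0
```

Run:
```python
from h import *
snap('wrist','w5')
s=arm.get_state();print(s['width'])
go(527,-335.7,42,-1.391)
```

```text
0.0753339096313664
-> [527, -335.7, 42] shift [-1.   0.1 89. ] rot [ 0.    -0.001  0.   ]
```

View pics/w5.png

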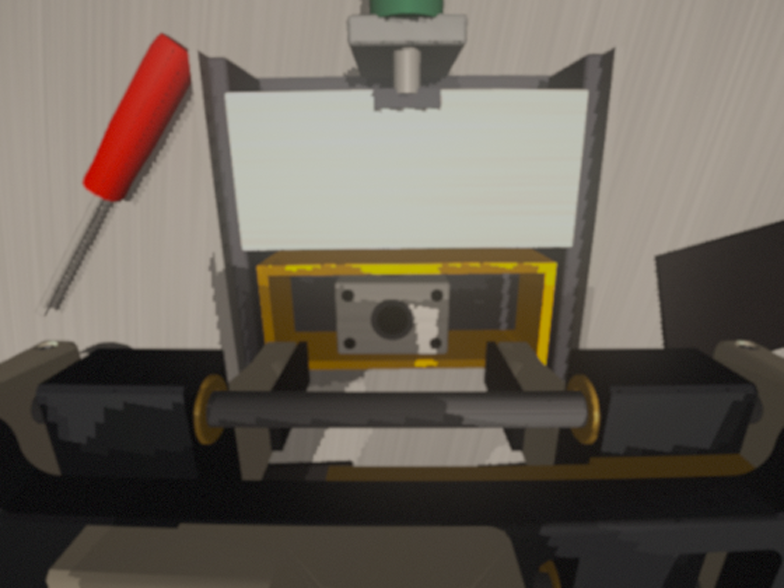

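The block at (391,318) lies centred between the open fingers, whose inner faces are at columns 305 and 487. I go down and grip it.

jog_arm([
  {"dx": -1,"dy": 0,"dz": 30,"rx": 0,"ry": 0,"rz": 0,"gripper": 0.14},
  {"dx": -1,"dy": 0,"dz": 50,"rx": 0,"ry": 0,"rz": 0,"gripper": 0.14},
  {"dx": -1,"dy": 0,"dz": 65,"rx": 0,"ry": 0,"rz": 0,"gripper": 0.14},
  {"dx": -1,"dy": 0,"dz": 75,"rx": 0,"ry": 0,"rz": 0,"gripper": 0.14},
  {"dx": -1,"dy": 0,"dz": 83,"rx": 0,"ry": 0,"rz": 0,"gripper": 0.14},
  {"dx": -1,"dy": 0,"dz": 89,"rx": 0,"ry": 0,"rz": 0,"gripper": 0.14},
  {"dx": -1,"dy": 0,"dz": 89,"rx": 0,"ry": 0,"rz": 0,"gripper": 0.14},
  {"dx": -1,"dy": 0,"dz": 89,"rx": 0,"ry": 0,"rz": 0,"gripper": 0.14},
], force=25)

```text
t: 7.02
eef_pos: [0.5269, -0.3355, 0.0417]
ee_rot: [-3.141, -0.001, -1.391]
force: [-0.5, 0.4, 1.1]
width: 0.0749
gripper_force: 0.0
```

jog_arm([
  {"dx": 0,"dy": 0,"dz": 0,"rx": 0,"ry": 0,"rz": 0,"gripper": 0.3},
  {"dx": 0,"dy": 0,"dz": 0,"rx": 0,"ry": 0,"rz": 0,"gripper": 0.4},
  {"dx": 0,"dy": 0,"dz": 0,"rx": 0,"ry": 0,"rz": 0,"gripper": 0.5},
  {"dx": 0,"dy": 0,"dz": 0,"rx": 0,"ry": 0,"rz": 0,"gripper": 0.6},
  {"dx": 0,"dy": 0,"dz": 0,"rx": 0,"ry": 0,"rz": 0,"gripper": 0.6},
  {"dx": 0,"dy": 0,"dz": 0,"rx": 0,"ry": 0,"rz": 0,"gripper": 0.6},
  {"dx": 0,"dy": 0,"dz": 0,"rx": 0,"ry": 0,"rz": 0,"gripper": 0.6},
  {"dx": 0,"dy": 0,"dz": 0,"rx": 0,"ry": 0,"rz": 0,"gripper": 0.6},
], force=25)

```text
t: 7.68
eef_pos: [0.5269, -0.3354, 0.0416]
ee_rot: [-3.14, -0.001, -1.392]
force: [-0.2, 0.7, 5.9]
width: 0.0619
gripper_force: 25.0
```

jog_arm([
  {"dx": 0,"dy": 0,"dz": -10,"rx": 0,"ry": 0,"rz": 0,"gripper": 0.6},
  {"dx": 0,"dy": 0,"dz": -30,"rx": 0,"ry": 0,"rz": 0,"gripper": 0.6},
  {"dx": 0,"dy": 0,"dz": -60,"rx": 0,"ry": 0,"rz": 0,"gripper": 0.6},
  {"dx": -10,"dy": -5,"dz": -88,"rx": 0,"ry": 0,"rz": 0,"gripper": 0.6},
  {"dx": -35,"dy": -16,"dz": -95,"rx": 0,"ry": 0,"rz": 0,"gripper": 0.6},
  {"dx": -70,"dy": -33,"dz": -95,"rx": 0,"ry": 0,"rz": 0,"gripper": 0.6},
  {"dx": -105,"dy": -49,"dz": -95,"rx": 0,"ry": 0,"rz": 0,"gripper": 0.6},
  {"dx": -135,"dy": -63,"dz": -95,"rx": 0,"ry": 0,"rz": 0,"gripper": 0.6},
])

```text
t: 8.35
eef_pos: [0.5638, -0.1894, 0.1362]
ee_rot: [3.141, 0.001, -1.393]
force: [0.4, -0.1, -3.0]
width: 0.0618
gripper_force: 25.0
```

jog_arm([
  {"dx": -25,"dy": -12,"dz": 5,"rx": 0,"ry": 0,"rz": 0,"gripper": 0.6},
  {"dx": -50,"dy": -24,"dz": 20,"rx": 0,"ry": 0,"rz": 0,"gripper": 0.6},
  {"dx": -70,"dy": -32,"dz": 40,"rx": 0,"ry": 0,"rz": 0,"gripper": 0.6},
  {"dx": -76,"dy": -35,"dz": 60,"rx": 0,"ry": 0,"rz": 0,"gripper": 0.6},
  {"dx": -76,"dy": -35,"dz": 75,"rx": 0,"ry": 0,"rz": 0,"gripper": 0.6},
  {"dx": -76,"dy": -35,"dz": 82,"rx": 0,"ry": 0,"rz": 0,"gripper": 0.6},
  {"dx": -76,"dy": -35,"dz": 85,"rx": 0,"ry": 0,"rz": 0,"gripper": 0.6},
  {"dx": -76,"dy": -35,"dz": 85,"rx": 0,"ry": 0,"rz": 0,"gripper": 0.6},
])

```text
t: 9.02
eef_pos: [0.5847, -0.1106, 0.0504]
ee_rot: [3.14, 0.0, -1.392]
force: [0.3, 0.5, -2.1]
width: 0.0617
gripper_force: 25.0
```

jog_arm([
  {"dx": 0,"dy": 0,"dz": 4,"rx": 0,"ry": 0,"rz": 0,"gripper": 0.6},
  {"dx": 0,"dy": 0,"dz": 7,"rx": 0,"ry": 0,"rz": 0,"gripper": 0.6},
  {"dx": 0,"dy": 0,"dz": 9,"rx": 0,"ry": 0,"rz": 0,"gripper": 0.6},
  {"dx": 0,"dy": 0,"dz": 10,"rx": 0,"ry": 0,"rz": 0,"gripper": 0.6},
  {"dx": 0,"dy": 0,"dz": 10.7,"rx": 0,"ry": 0,"rz": 0,"gripper": 0.6},
  {"dx": 0,"dy": 0,"dz": 11.3,"rx": 0,"ry": 0,"rz": 0,"gripper": 0.6},
  {"dx": 0,"dy": 0,"dz": 11.8,"rx": 0,"ry": 0,"rz": 0,"gripper": 0.6},
  {"dx": 0,"dy": 0,"dz": 12.2,"rx": 0,"ry": 0,"rz": 0,"gripper": 0.6},
])

```text
t: 9.68
eef_pos: [0.5853, -0.1102, 0.0387]
ee_rot: [-3.141, -0.0, -1.392]
force: [-1.1, 1.2, -2.0]
width: 0.0619
gripper_force: 25.0
```

jog_arm([
  {"dx": 0,"dy": 0,"dz": 0.3,"rx": 0,"ry": 0,"rz": 0,"gripper": 0.6},
  {"dx": 0,"dy": 0,"dz": 0.6,"rx": 0,"ry": 0,"rz": 0,"gripper": 0.6},
  {"dx": 0,"dy": 0,"dz": 0.9,"rx": 0,"ry": 0,"rz": 0,"gripper": 0.6},
  {"dx": 0,"dy": 0,"dz": 1.2,"rx": 0,"ry": 0,"rz": 0,"gripper": 0.6},
  {"dx": 0,"dy": 0,"dz": 1.4,"rx": 0,"ry": 0,"rz": 0,"gripper": 0.6},
  {"dx": 0,"dy": 0,"dz": 1.5,"rx": 0,"ry": 0,"rz": 0,"gripper": 0.6},
  {"dx": 0,"dy": 0,"dz": 1.5,"rx": 0,"ry": 0,"rz": 0,"gripper": 0.6},
  {"dx": 0,"dy": 0,"dz": 1.5,"rx": 0,"ry": 0,"rz": 0,"gripper": 0.6},
])

```text
t: 10.35
eef_pos: [0.5852, -0.1102, 0.0376]
ee_rot: [-3.141, -0.0, -1.392]
force: [-3.3, 1.4, 6.1]
width: 0.0617
gripper_force: 25.0
```

The block is in contact with the pad: Fz went from -2 to +6 N. I release it slowly, wait, then lift.

jog_arm([
  {"dx": 0,"dy": 0,"dz": 0,"rx": 0,"ry": 0,"rz": 0,"gripper": 0.25},
  {"dx": 0,"dy": 0,"dz": 0,"rx": 0,"ry": 0,"rz": 0,"gripper": 0.15},
  {"dx": 0,"dy": 0,"dz": 0,"rx": 0,"ry": 0,"rz": 0,"gripper": 0.1},
  {"dx": 0,"dy": 0,"dz": 0,"rx": 0,"ry": 0,"rz": 0,"gripper": 0.05},
  {"dx": 0,"dy": 0,"dz": 0,"rx": 0,"ry": 0,"rz": 0,"gripper": 0.05},
  {"dx": 0,"dy": 0,"dz": 0,"rx": 0,"ry": 0,"rz": 0,"gripper": 0.05},
  {"dx": 0,"dy": 0,"dz": 0,"rx": 0,"ry": 0,"rz": 0,"gripper": 0.05},
  {"dx": 0,"dy": 0,"dz": 0,"rx": 0,"ry": 0,"rz": 0,"gripper": 0.05},
])

```text
t: 11.02
eef_pos: [0.5852, -0.1102, 0.0371]
ee_rot: [3.142, -0.0, -1.392]
force: [-0.6, -0.4, -0.1]
width: 0.0832
gripper_force: 0.0
```

jog_arm([
  {"dx": 0,"dy": 0,"dz": -20,"rx": 0,"ry": 0,"rz": 0,"gripper": 0.05},
  {"dx": 0,"dy": 0,"dz": -60,"rx": 0,"ry": 0,"rz": 0,"gripper": 0.05},
  {"dx": 0,"dy": 0,"dz": -100,"rx": 0,"ry": 0,"rz": -0.12,"gripper": 0.05},
  {"dx": 0,"dy": 0,"dz": -140,"rx": 0,"ry": 0,"rz": -0.24,"gripper": 0.05},
  {"dx": -25,"dy": 15,"dz": -160,"rx": 0,"ry": 0,"rz": -0.36,"gripper": 0.05},
  {"dx": -45,"dy": 30,"dz": -160,"rx": 0,"ry": 0,"rz": -0.48,"gripper": 0.05},
  {"dx": -60,"dy": 45,"dz": -160,"rx": 0,"ry": 0,"rz": -0.6,"gripper": 0.05},
  {"dx": -60,"dy": 60,"dz": -160,"rx": 0,"ry": 0,"rz": -0.72,"gripper": 0.05},
])

```text
t: 11.68
eef_pos: [0.5146, -0.0602, 0.1978]
ee_rot: [-3.14, -0.001, -0.665]
force: [-0.3, -0.5, 0.1]
width: 0.0831
gripper_force: 0.0
```

Run:
```python
from h import *
go(515,-125,200,0.179)
```

```text
-> [515, -125, 200] shift [40.3 50.8 -2.3] rot [-0.001 -0.001 -0.844]
```

jog_arm([
  {"dx": 40,"dy": 51,"dz": -2,"rx": 0,"ry": 0,"rz": -0.12,"gripper": 0.05},
  {"dx": 40,"dy": 51,"dz": -2,"rx": 0,"ry": 0,"rz": -0.24,"gripper": 0.05},
  {"dx": 40,"dy": 51,"dz": -2,"rx": 0,"ry": 0,"rz": -0.36,"gripper": 0.05},
  {"dx": 40,"dy": 51,"dz": -2,"rx": 0,"ry": 0,"rz": -0.48,"gripper": 0.05},
  {"dx": 40,"dy": 51,"dz": -2,"rx": 0,"ry": 0,"rz": -0.6,"gripper": 0.05},
  {"dx": 40,"dy": 51,"dz": -2,"rx": 0,"ry": 0,"rz": -0.72,"gripper": 0.05},
  {"dx": 40,"dy": 51,"dz": -2,"rx": 0,"ry": 0,"rz": -0.84,"gripper": 0.05},
  {"dx": 40,"dy": 51,"dz": -2,"rx": 0,"ry": 0,"rz": -0.844,"gripper": 0.05},
])

```text
t: 12.35
eef_pos: [0.5149, -0.1267, 0.1991]
ee_rot: [-3.142, -0.0, 0.178]
force: [-1.7, 1.2, -0.1]
width: 0.0831
gripper_force: 0.0
```

Run:
```python
from b import *
snap('wrist','w6')
rects('w6',(150,0,650,340),.04,.06,'any')
rects('w6',(150,0,650,340),.04,.06,'grey')
go(585,-110,100,0.179)
```

```text
any 2972 c [ 584.6 -110.5] size [61.9 41.5] ang 10.6 z 50.3
grey 2972 c [ 584.6 -110.5] size [61.9 41.5] ang 10.6 z 50.3
-> [585, -110, 100] shift [71.9 -4.5 99.1] rot [-0.    -0.    -0.008]
```

View pics/w6.png

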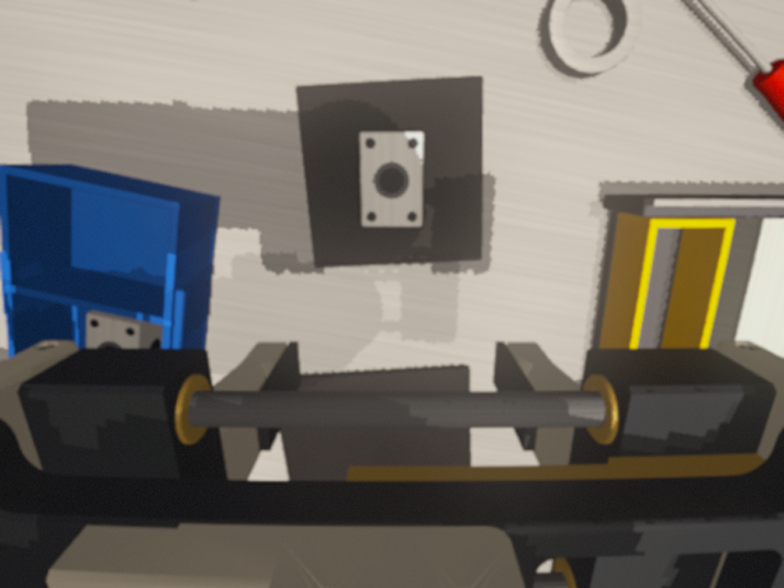

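The block stands level on the pad at (391,180). I go over it with the gripper across its narrow side, then down and grip.

jog_arm([
  {"dx": 35,"dy": -2,"dz": 20,"rx": 0,"ry": 0,"rz": 0,"gripper": 0.2},
  {"dx": 68,"dy": -4,"dz": 40,"rx": 0,"ry": 0,"rz": 0,"gripper": 0.2},
  {"dx": 71.5,"dy": -4,"dz": 75,"rx": 0,"ry": 0,"rz": 0,"gripper": 0.2},
  {"dx": 71.5,"dy": -4,"dz": 105,"rx": 0,"ry": 0,"rz": 0,"gripper": 0.2},
  {"dx": 71.5,"dy": -4,"dz": 130,"rx": 0,"ry": 0,"rz": 0,"gripper": 0.2},
  {"dx": 71.5,"dy": -4,"dz": 148,"rx": 0,"ry": 0,"rz": 0,"gripper": 0.2},
  {"dx": 71.5,"dy": -4,"dz": 160,"rx": 0,"ry": 0,"rz": 0,"gripper": 0.2},
  {"dx": 71.5,"dy": -4,"dz": 160,"rx": 0,"ry": 0,"rz": 0,"gripper": 0.2},
])

```text
t: 13.07
eef_pos: [0.5828, -0.1105, 0.036]
ee_rot: [-3.141, 0.005, 0.168]
force: [0.5, 0.1, -0.4]
width: 0.07
gripper_force: 0.0
```

jog_arm([
  {"dx": 0,"dy": 0,"dz": 0,"rx": 0,"ry": 0,"rz": 0,"gripper": 0.4},
  {"dx": 0,"dy": 0,"dz": 0,"rx": 0,"ry": 0,"rz": 0,"gripper": 0.5},
  {"dx": 0,"dy": 0,"dz": 0,"rx": 0,"ry": 0,"rz": 0,"gripper": 0.6},
  {"dx": 0,"dy": 0,"dz": 0,"rx": 0,"ry": 0,"rz": 0,"gripper": 0.75},
  {"dx": 0,"dy": 0,"dz": 0,"rx": 0,"ry": 0,"rz": 0,"gripper": 0.75},
  {"dx": 0,"dy": 0,"dz": 0,"rx": 0,"ry": 0,"rz": 0,"gripper": 0.75},
  {"dx": 0,"dy": 0,"dz": 0,"rx": 0,"ry": 0,"rz": 0,"gripper": 0.75},
  {"dx": 0,"dy": 0,"dz": 0,"rx": 0,"ry": 0,"rz": 0,"gripper": 0.75},
], force=25)

```text
t: 13.73
eef_pos: [0.5853, -0.1104, 0.0401]
ee_rot: [3.141, -0.001, 0.172]
force: [-1.5, 1.8, 7.0]
width: 0.0421
gripper_force: 25.0
```

jog_arm([
  {"dx": 0,"dy": 0,"dz": -10,"rx": 0,"ry": 0,"rz": 0,"gripper": 0.75},
  {"dx": 0,"dy": 0,"dz": -35,"rx": 0,"ry": 0,"rz": 0,"gripper": 0.75},
  {"dx": 0,"dy": 0,"dz": -70,"rx": 0,"ry": 0,"rz": 0,"gripper": 0.75},
  {"dx": 0,"dy": -5,"dz": -105,"rx": 0,"ry": 0,"rz": 0,"gripper": 0.75},
  {"dx": -10,"dy": -20,"dz": -135,"rx": 0,"ry": 0,"rz": 0.05,"gripper": 0.75},
  {"dx": -27,"dy": -50,"dz": -155,"rx": 0,"ry": 0,"rz": 0.1,"gripper": 0.75},
  {"dx": -45,"dy": -84,"dz": -160,"rx": 0,"ry": 0,"rz": 0.15,"gripper": 0.75},
  {"dx": -62,"dy": -118,"dz": -160,"rx": 0,"ry": 0,"rz": 0.22,"gripper": 0.75},
])

```text
t: 14.4
eef_pos: [0.503, -0.0041, 0.2014]
ee_rot: [-3.14, -0.003, -0.052]
force: [0.3, 1.1, -3.4]
width: 0.0419
gripper_force: 25.0
```

jog_arm([
  {"dx": -12,"dy": -33,"dz": 0,"rx": 0,"ry": 0,"rz": 0,"gripper": 0.75},
  {"dx": -24,"dy": -66,"dz": 0,"rx": 0,"ry": 0,"rz": 0,"gripper": 0.75},
  {"dx": -33,"dy": -95,"dz": 0,"rx": 0,"ry": 0,"rz": 0,"gripper": 0.75},
  {"dx": -33,"dy": -115,"dz": 0,"rx": 0,"ry": 0,"rz": 0,"gripper": 0.75},
  {"dx": -33,"dy": -118,"dz": 0,"rx": 0,"ry": 0,"rz": 0,"gripper": 0.75},
  {"dx": -33,"dy": -118,"dz": 0,"rx": 0,"ry": 0,"rz": 0,"gripper": 0.75},
  {"dx": -33,"dy": -118,"dz": 0,"rx": 0,"ry": 0,"rz": 0,"gripper": 0.75},
  {"dx": -33,"dy": -118,"dz": 0,"rx": 0,"ry": 0,"rz": 0,"gripper": 0.75},
])

```text
t: 15.07
eef_pos: [0.4759, 0.1138, 0.199]
ee_rot: [3.141, 0.001, -0.049]
force: [-0.5, 0.5, -3.4]
width: 0.042
gripper_force: 25.0
```

Run:
```python
from b import *
f=snap('wrist','w7')
s=arm.get_state();print(s['eef_pos'],s['ee_rot'],s['width'])
rects('w7',(0,0,784,345),.058,.072,'blue')
rects('w7',(0,0,784,345),-.01,.012,'blue')
rects('w7',(0,0,784,588),.1,.24,'grey')
```

```text
[0.47599492 0.11366235 0.19901796] [ 3.14131345e+00  5.00592586e-04 -4.89930054e-02] 0.04155110207224519
blue 2833 c [490.8  88.9] size [134.  118.4] ang 86.7 z 64.9
blue 6809 c [503.2  88.2] size [112.   76.4] ang 87.3 z 5.3
grey 8054 c [492.9 113.2] size [74.  27.2] ang 87.3 z 208.6
```

View pics/w7.png

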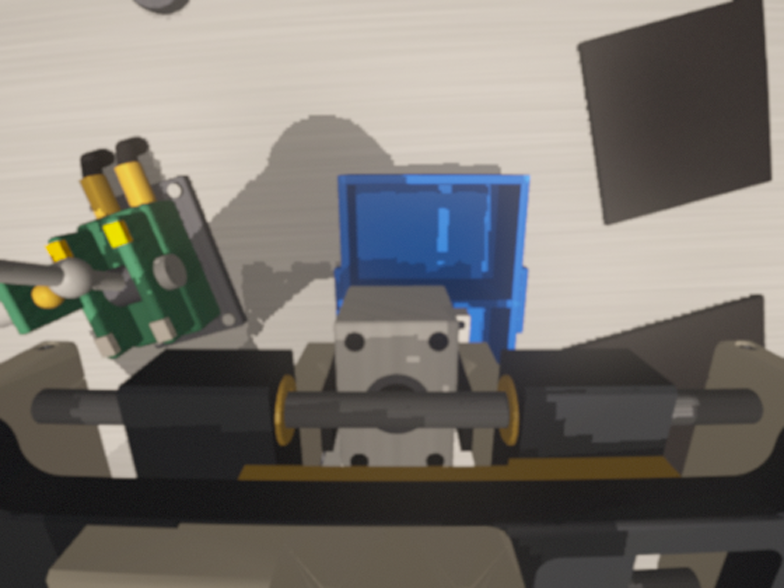

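The pocket floor is centred at about (503,88), yaw -0.047, and the block is held square to it. I move above it and check.

jog_arm([
  {"dx": 14,"dy": 12,"dz": 0,"rx": 0,"ry": 0,"rz": 0,"gripper": 0.75},
  {"dx": 28.5,"dy": 24,"dz": 5,"rx": 0,"ry": 0,"rz": 0,"gripper": 0.75},
  {"dx": 28.5,"dy": 24,"dz": 25,"rx": 0,"ry": 0,"rz": 0,"gripper": 0.75},
  {"dx": 28.5,"dy": 24,"dz": 50,"rx": 0,"ry": 0,"rz": 0,"gripper": 0.75},
  {"dx": 28.5,"dy": 24,"dz": 70,"rx": 0,"ry": 0,"rz": 0,"gripper": 0.75},
  {"dx": 28.5,"dy": 24,"dz": 80,"rx": 0,"ry": 0,"rz": 0,"gripper": 0.75},
  {"dx": 28.5,"dy": 24,"dz": 82,"rx": 0,"ry": 0,"rz": 0,"gripper": 0.75},
  {"dx": 28.5,"dy": 24,"dz": 82,"rx": 0,"ry": 0,"rz": 0,"gripper": 0.75},
])

```text
t: 15.78
eef_pos: [0.5035, 0.0887, 0.117]
ee_rot: [3.141, 0.001, -0.048]
force: [0.7, -0.4, -1.5]
width: 0.0414
gripper_force: 25.0
```

Run:
```python
from b import *
go(503.3,88.5,60,-0.047)
```

```text
-> [503.3, 88.5, 60] shift [-0.2  0.1 57. ] rot [ 0.001  0.001 -0.001]
```

jog_arm([
  {"dx": 0,"dy": 0,"dz": 12,"rx": 0,"ry": 0,"rz": 0,"gripper": 0.75},
  {"dx": 0,"dy": 0,"dz": 26,"rx": 0,"ry": 0,"rz": 0,"gripper": 0.75},
  {"dx": 0,"dy": 0,"dz": 40,"rx": 0,"ry": 0,"rz": 0,"gripper": 0.75},
  {"dx": 0,"dy": 0,"dz": 52,"rx": 0,"ry": 0,"rz": 0,"gripper": 0.75},
  {"dx": 0,"dy": 0,"dz": 62,"rx": 0,"ry": 0,"rz": 0,"gripper": 0.75},
  {"dx": 0,"dy": 0,"dz": 68,"rx": 0,"ry": 0,"rz": 0,"gripper": 0.75},
  {"dx": 0,"dy": 0,"dz": 72,"rx": 0,"ry": 0,"rz": 0,"gripper": 0.75},
  {"dx": 0,"dy": 0,"dz": 73,"rx": 0,"ry": 0,"rz": 0,"gripper": 0.75},
])

```text
t: 16.45
eef_pos: [0.5037, 0.0894, 0.0441]
ee_rot: [3.142, -0.0, -0.048]
force: [-1.1, 0.3, -2.7]
width: 0.042
gripper_force: 25.0
```

jog_arm([
  {"dx": 0,"dy": 0,"dz": 0.7,"rx": 0,"ry": 0,"rz": 0,"gripper": 0.75},
  {"dx": 0,"dy": 0,"dz": 1.3,"rx": 0,"ry": 0,"rz": 0,"gripper": 0.75},
  {"dx": 0,"dy": 0,"dz": 1.8,"rx": 0,"ry": 0,"rz": 0,"gripper": 0.75},
  {"dx": 0,"dy": 0,"dz": 2.3,"rx": 0,"ry": 0,"rz": 0,"gripper": 0.75},
  {"dx": 0,"dy": 0,"dz": 2.7,"rx": 0,"ry": 0,"rz": 0,"gripper": 0.75},
  {"dx": 0,"dy": 0,"dz": 3.1,"rx": 0,"ry": 0,"rz": 0,"gripper": 0.75},
  {"dx": 0,"dy": 0,"dz": 3.4,"rx": 0,"ry": 0,"rz": 0,"gripper": 0.75},
  {"dx": 0,"dy": 0,"dz": 3.4,"rx": 0,"ry": 0,"rz": 0,"gripper": 0.75},
])

```text
t: 17.12
eef_pos: [0.5035, 0.0893, 0.0407]
ee_rot: [-3.142, -0.0, -0.048]
force: [0.1, 1.0, -2.6]
width: 0.0422
gripper_force: 25.0
```

jog_arm([
  {"dx": 0,"dy": 0,"dz": 0.3,"rx": 0,"ry": 0,"rz": 0,"gripper": 0.75},
  {"dx": 0,"dy": 0,"dz": 0.5,"rx": 0,"ry": 0,"rz": 0,"gripper": 0.75},
  {"dx": 0,"dy": 0,"dz": 0.7,"rx": 0,"ry": 0,"rz": 0,"gripper": 0.75},
  {"dx": 0,"dy": 0,"dz": 0.9,"rx": 0,"ry": 0,"rz": 0,"gripper": 0.75},
  {"dx": 0,"dy": 0,"dz": 1.1,"rx": 0,"ry": 0,"rz": 0,"gripper": 0.75},
  {"dx": 0,"dy": 0,"dz": 1.2,"rx": 0,"ry": 0,"rz": 0,"gripper": 0.75},
  {"dx": 0,"dy": 0,"dz": 1.2,"rx": 0,"ry": 0,"rz": 0,"gripper": 0.75},
  {"dx": 0,"dy": 0,"dz": 1.2,"rx": 0,"ry": 0,"rz": 0,"gripper": 0.75},
])

```text
t: 17.78
eef_pos: [0.5035, 0.0893, 0.0401]
ee_rot: [-3.142, -0.0, -0.048]
force: [-2.7, 0.1, 6.3]
width: 0.042
gripper_force: 25.0
```

The block is on the pocket floor, with Fz at +6 N. I open to 60 mm, which leaves room to the walls, and lift.

jog_arm([
  {"dx": 0,"dy": 0,"dz": 0,"rx": 0,"ry": 0,"rz": 0,"gripper": 0.45},
  {"dx": 0,"dy": 0,"dz": 0,"rx": 0,"ry": 0,"rz": 0,"gripper": 0.38},
  {"dx": 0,"dy": 0,"dz": 0,"rx": 0,"ry": 0,"rz": 0,"gripper": 0.34},
  {"dx": 0,"dy": 0,"dz": 0,"rx": 0,"ry": 0,"rz": 0,"gripper": 0.34},
  {"dx": 0,"dy": 0,"dz": 0,"rx": 0,"ry": 0,"rz": 0,"gripper": 0.34},
  {"dx": 0,"dy": 0,"dz": 0,"rx": 0,"ry": 0,"rz": 0,"gripper": 0.34},
  {"dx": 0,"dy": 0,"dz": 0,"rx": 0,"ry": 0,"rz": 0,"gripper": 0.34},
  {"dx": 0,"dy": 0,"dz": 0,"rx": 0,"ry": 0,"rz": 0,"gripper": 0.34},
])

```text
t: 18.45
eef_pos: [0.5035, 0.0893, 0.0395]
ee_rot: [3.142, 0.0, -0.048]
force: [-0.4, -0.6, 0.4]
width: 0.0576
gripper_force: 0.0
```

jog_arm([
  {"dx": 0,"dy": 0,"dz": -10,"rx": 0,"ry": 0,"rz": 0,"gripper": 0.34},
  {"dx": 0,"dy": 0,"dz": -30,"rx": 0,"ry": 0,"rz": 0,"gripper": 0.34},
  {"dx": 0,"dy": 0,"dz": -60,"rx": 0,"ry": 0,"rz": 0,"gripper": 0.34},
  {"dx": 0,"dy": 0,"dz": -100,"rx": 0,"ry": 0,"rz": 0,"gripper": 0.34},
  {"dx": -25,"dy": 0,"dz": -140,"rx": 0,"ry": 0,"rz": 0,"gripper": 0.34},
  {"dx": -60,"dy": 0,"dz": -160,"rx": 0,"ry": 0,"rz": 0,"gripper": 0.34},
  {"dx": -70,"dy": 0,"dz": -160,"rx": 0,"ry": 0,"rz": 0,"gripper": 0.34},
  {"dx": -70,"dy": 0,"dz": -160,"rx": 0,"ry": 0,"rz": 0,"gripper": 0.34},
])

```text
t: 19.12
eef_pos: [0.4318, 0.0927, 0.2021]
ee_rot: [-3.138, -0.003, -0.047]
force: [-0.3, 0.3, -1.0]
width: 0.0577
gripper_force: 0.0
```

```bash
python3 - <<'E'
from b import *
snap('wrist','w8'); s=arm.get_state(); print(s['eef_pos'],s['width'],s['force'])
rects('w8',(200,50,600,330),.04,.056,'grey')
E
python3 k.py w9
```

```text
[0.43275847 0.09280655 0.20117943] 0.057917465065975886 [-0.4685794   1.36085592 -0.51997806]
grey 2908 c [502.6  89.2] size [41.5 62.8] ang 87.8 z 50.3
[0.43334308 0.09279005 0.20038337] [ 0.08695861  0.60069211 -0.23877928]Traceback (most recent call last):
  File "k.py", line 8, in <module>
    for nm,a in(('alongx',Q[:,0]),('alongy',Q[:,1]),('z',P[:,2])): print(nm,np.percentile(a,[1,10,50,90,99]).round(1))
                                                                            ~~~~~~~~~~~~~^^^^^^^^^^^^^^^^^^^
    return _quantile_unchecked(
        a, q, axis, out, overwrite_input, method, keepdims, weights)
    return _ureduce(a,
                    func=_quantile_ureduce_func,
    ...<5 lines>...
                    overwrite_input=overwrite_input,
                    method=method)
    r = func(a, **kwargs)
    result = _quantile(arr,
                       quantiles=q,
    ...<2 lines>...
                       out=out,
                       weights=wgt)
    slices_having_nans = np.isnan(arr[-1, ...])
                                  ~~~^^^^^^^^^
IndexError: index -1 is out of bounds for axis 0 with size 0
```

View pics/w8.png

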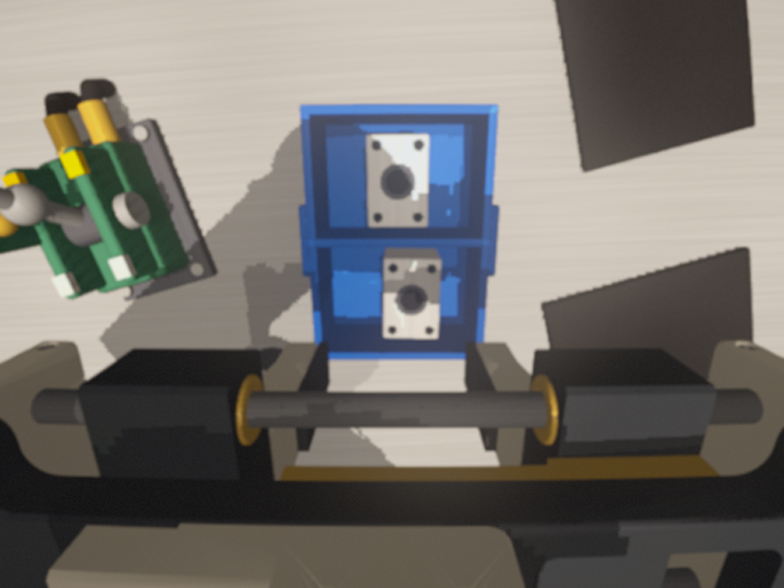

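The block lies flat in the empty pocket at (397,182), level and square, with its top at 50 mm. The packed block is untouched. I check the lever from the side camera numerically, and hand in if it is still in float.

Run:
```python
from h import *
f=arm.grab_frame('side');W=cloud(f);hsv=cv2.cvtColor(f['frame'],cv2.COLOR_RGB2HSV).astype(int)
red=((hsv[...,0]<8)|(hsv[...,0]>172))&(hsv[...,1]>130)&(W[...,2]>.15)&(W[...,2]<.24)&(W[...,1]>.2)
P=np.median(W[red],0)*1000;x=.973*P[0]+.231*P[1];print(red.sum(),P,'valve x',x,'hinge 547')
if red.sum()>30 and x>590: print(arm.job_done())
```

```text
0 [nan nan nan] valve x nan hinge 547
  return _methods._mean(a, axis=axis, dtype=dtype,
  ret = um.true_divide(
```

Run:
```python
from h import *
for n in('top','side'):
    f=arm.grab_frame(n);W=cloud(f);hsv=cv2.cvtColor(f['frame'],cv2.COLOR_RGB2HSV).astype(int)
    red=((hsv[...,0]<8)|(hsv[...,0]>172))&(hsv[...,1]>110)
    nn,l,st,c=cv2.connectedComponentsWithStats(red.astype(np.uint8))
    for i in range(1,nn):
        if st[i,4]>15: P=np.nanmedian(W[l==i],0)*1000; print(n,c[i].round(),st[i,4],P.round(),'valve x',round(.973*P[0]+.231*P[1]))
```

```text
top [201. 144.] 62 [761. 224. 121.] valve x 792
top [419. 178.] 275 [ 689. -411.   24.] valve x 575
top [153. 218.] 173 [535. 312. 216.] valve x 593
side [308. 151.] 48 [758. 216. 117.] valve x 788
side [429. 312.] 379 [ 684. -425.   22.] valve x 568
```

Run:
```python
from h import *
for f in(load('top0'),arm.grab_frame('top')):
    W=cloud(f);hsv=cv2.cvtColor(f['frame'],cv2.COLOR_RGB2HSV).astype(int)
    red=((hsv[...,0]<8)|(hsv[...,0]>172))&(hsv[...,1]>110)&(W[...,2]>.15)
    P=W[red]*1000;P=P[P[:,1]>260];x=.973*P[:,0]+.231*P[:,1];print('knob',np.percentile(x,[2,50,98]).round(),np.percentile(P[:,2],[50,90,98]).round(1))
    m=(W[...,2]>.06)&(W[...,2]<.075)&(f['frame'].min(-1)>150)&(W[...,1]<-.25)&(W[...,0]>.4)&(W[...,0]<.65)
    n,l,st,_=cv2.connectedComponentsWithStats(m.astype(np.uint8));m=l==1+st[1:,4].argmax()
    print('shutter',cv2.minAreaRect((W[m][:,:2]*1000).astype(np.float32)))
```

```text
knob [499. 513. 538.] [221.5 225.4 227. ]
shutter ((522.7975463867188, -355.03753662109375), (162.59652709960938, 73.62145233154297), 12.558228492736816)
knob [580. 593. 611.] [215.3 219.2 220.5]
shutter ((534.6170654296875, -411.7545471191406), (164.37864685058594, 73.09559631347656), 11.167959213256836)
```

Run:
```python
from h import *
from scipy.optimize import least_squares
def fit(f,nm):
    W=cloud(f);hsv=cv2.cvtColor(f['frame'],cv2.COLOR_RGB2HSV).astype(int)
    red=(((hsv[...,0]<8)|(hsv[...,0]>172))&(hsv[...,1]>130)&(W[...,2]>.15)).astype(np.uint8)
    red=cv2.erode(red,np.ones((3,3)))>0
    P=W[red]*1000;P=P[P[:,1]>260];x=.973*P[:,0]+.231*P[:,1];z=P[:,2]
    r=least_squares(lambda p:np.hypot(x-p[0],z-p[1])-17,[np.median(x),np.median(z)-15],loss='soft_l1').x
    print(nm,r.round(1),len(x)); return r
C=[fit(load(n),n) for n in('w1','w2','w3','top0')]+[fit(arm.grab_frame('top'),'topnow')]
h=least_squares(lambda p:[np.hypot(c[0]-p[0],c[1]-p[1])-150 for c in C[:3]]+[(p[1]-60)/2],[547,60]).x
for c in C: print('lever',round(np.arctan2(c[0]-h[0],c[1]-h[1])+.38,3))
print(h)
```

```text
w1 [514.2 206.1] 1696
w2 [575.8 205.4] 3529
w3 [596.5 199.2] 3375
top0 [514.5 207.4] 116
topnow [595.9 201.7] 105
lever 0.185
lever 0.599
lever 0.744
lever 0.189
lever 0.734
[543.21736968  59.040519  ]
```

The knob fit puts the lever at about 0.74 rad, the same now as right after the push, so it is seated in float. I hand in.

```bash
python3 -c "
from station import arm
print(arm.job_done())"
```

```text
the job is handed in; nothing more can be done
None
```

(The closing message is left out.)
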